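# Lock a camera plate under its keeper stud

### The arm

A 6-joint arm with a two-finger parallel gripper is mounted at the origin on the work surface. World frame = base frame: x ahead of the robot, y to its left, z up, the work surface at z = 0. Lengths are in m, angles in rad, forces in N, time in s.
With the tool pointing down it reaches from about 0.4 to 0.825 m from the base axis. Payload 7 kg.
Tool frame: the origin (TCP) lies midway between the tips of the shut fingers; the grasp point (between the pads) lies 19 mm behind it; z points along the fingers, y is the line along which they close (so a half turn about z gives the same grasp; the last joint's range is limited). The gripper opens to 88 mm and grips with 3 to 60 N. Pads are 19 mm wide; open, the fingers measure 130 mm over their backs; the gripper's body (78 mm by 193 mm) begins 47 mm behind the grasp point.
Start: joints at [1.527, 0.359, 0.012, 0, -1.224, -0.288], TCP at [0.22, 0.638, 0.227] pointing down, gripper open.
Joint ranges: [-3.07, 3.07], [-1.43, 2.12], [-1.02, 1.25], [-3.03, 1.67], [-3.05, -0], [-3.03, 3.03]. Speed limits (rad/s): [2.39, 2.39, 3.01, 3.14, 3.14, 3.14].

### API

Orientations are given as a unit quaternion [x, y, z, w].
In Python, from rig import env, viewer, workorder gives the robot as it stands.
- The arm moves only by the shell command python3 -m creep 'ROWS' [OPENING] [FORCE]. ROWS is JSON, one flat list of numbers, 6 for each row, row after row: the shift along the tool's x, y, z normalised to -1 to 1, where 1 is 0.15 m, then the turn, a rotation vector about the tool's x, y, z normalised to -1 to 1, where 1 is 90 degrees. In form: [dx, dy, dz, rx, ry, rz, dx, dy, dz, rx, ry, rz, ...]. A call has 1 to 20 rows; each row shifts and turns the commanded pose from where the row before left it, along the tool's axes as they then stand; what a row does not reach is not made up. A row lasts 1/10 s, in which the tool goes at most 50 mm and 8.59 degrees, less where a joint would pass 70% of its speed; a pose out of reach is approached as far as the arm can. A call with a number of a shift or a turn outside -1 to 1 is refused whole. A call with a gripper value outside its range is refused whole. OPENING is the closure, from 0 (fully open) to 1 (shut), set as the call begins (- or left out, the last holds). The fingers move at their own pace and stop on an object; FORCE is the grip in N (left out, the last holds). Time passes only in rows, so rows that do not move let the fingers close. It gives the time, the measured TCP pose, the force, the opening and the grip force at its end, in the units of the state.
- env.get_obs(): the state, without advancing time (a new reading comes with each control period).
- viewer.snapshot(name): name is "side" or "top" or "wrist"; returns a dict with "color" (480x640x3 uint8, red, green, blue), "depth" (480x640 float32, m along the optical axis (not along the pixel's ray), 0 where there is no reading), "camera_matrix" (3x3 intrinsics, pixels), "k1" (the pictures are not rectified: a ray, as slopes to the right and down, at radius r is drawn at 1 + k1 r^2 times it, then the intrinsics apply), "world_to_cam" (4x4, takes a point from world to camera coordinates). Camera axes: x right, y up, looking along -z (the intrinsics and any distortion apply to the point x, -y, -z); pixel columns grow to the right and rows downward; lengths in m; the calibration is good to about 2 mm. A picture is of the moment at which its call begins.
- workorder.hand_in(): hands the job in; it is judged then, once.
Trained networks look in the newest picture that a camera, given by its name, has taken for a name from the list of things; names that differ only in an ending like _2 or _b are one class to them, and where a whole thing is asked for, a point or a joint stands for the part that bears it (a point fixed in the world has none). Each returns a list of dicts, best first, with "score" (0 to 1); they miss things now and then, are a little off and sometimes report something else, mostly with a low value. They report only what shows in the picture. A call takes as long as a camera call. They do not tell look-alikes from the thing itself.
- viewer.look_for(camera, query): "point" ([x, y, z] in m, in world coordinates, good to about 4 mm: the middle of the surface that is visible of it).
- viewer.silhouettes(camera, query): "mask" (480x640 bool, what is visible of it).
The state is a dict: "t": time; "q": joint angles; "joint_velocities": joint speeds; "effort": joint torques, N m; "tcp_pos": TCP position; "orientation": TCP orientation; "contact_force": force on the tool from outside, world axes, zero at the start; "torque": the same for the moment, N m; "opening": finger opening in m; "gripper_force": force on a finger pad.
Only numpy, scipy, OpenCV 4.12 (cv2) and the standard library are available. Lean on these libraries where they do the work, as an engineer would, in place of code of your own. Each camera call takes 0.05 s, during which the arm holds its last target. There are 200 camera calls.

### The job

Park the L-shaped aluminium camera plate on its keeper: tip it nose-down so that the oblong eye passes over the stud's wide head, draw it back by feel until the nose-side rim of the eye hooks the neck under the head, and level it down flat onto the wooden seat, where it can no longer be lifted straight off. Then let go of it. Be gentle with the sprung stud (never force it more than about 1.5 mm aside, some 6 N) and leave the other things where they are.

Things in the scene. Friction and masses are not known exactly. Their poses are not given: they have to be found in the camera images.
- eye (a point): Centre of the oblong eye in the foot of the loose aluminium L-plate (160 g), at underside level. Plate axes: x to its upright leg, y along the eye, z up. Foot 4 mm thick, 75 mm wide, x -38 (nose tip) to 54. Eye 36 mm wide (x -18 to 18), 63 mm long (y -31.5 to 31.5). At the start the foot lies flat on the table, leg up and on the side away from the robot.
- leg (a point): Centre of the plate's upright leg, the thing to grip; plate axes; at (49, 0, 31.5) mm from eye. The leg is 10 mm thick along x, 40 mm wide along y, its top 59 mm above the underside.
- nose_rim (a point): Middle of the lower edge of the eye's nose-side rim, at (-18, 0, 0) mm from eye; plate axes. This edge hooks the stud's neck. The rim itself is 20 mm wide, from here to the nose tip.
- keeper: Fixed keeper; origin on the table at the middle of the stud's adjustment range; x towards the seat (about away from the robot), z up. Steel base 8 mm high, x -78 to 102, y -55 to 55. The stud stands at y = 0 and anywhere from x = -14 to +14 mm: its foot is clamped by hand and not measured, so feel or see where it is. Under the eye's nose side there is free space down to z = 16 mm.
- seat (a point): Point on the wooden seat block's top, 30 mm above the table, at keeper x = 59, y = 0; keeper axes. The seat spans keeper x 24 to 94, y -45 to 45. The leg end of the plate rests on it, flat, when parked; the nose side then stands free over the gap before it. The head's underside is 9 mm above this level.
- head_height (a point): Where the stud's head would be if clamped mid-way: keeper (0, 0, 39) mm, the head's underside, 9 mm above the seat; the true stud is up to 14 mm off along keeper x. Neck 11 mm diameter. Flat round head 56 mm diameter, 3 mm thick. The head is wider than the eye, so a level plate cannot pass it.
- stud (a joint): Sideways give of the stud along keeper x from its rest place (m, + to the seat); spring of 4 N/mm; over 1.5 mm (6 N) is too rough. Way on: tipped 25 degrees nose-down, the nose rim goes down on the head's -x side, under the head, then +x to the neck; only with that edge within about 1 mm of the neck does the leg-side rim clear the head when levelled.
- filter_box: Bystander: flat grey plastic filter wallet box, 100 x 90 x 35 mm; origin under its centre.
- cap_dish: Bystander: white ceramic dish 124 mm across, 28 mm high, holding black lens caps; origin under its centre.
- zoom_lens: Bystander: black zoom lens lying on its side along its x, 170 mm long, 81 mm high; origin under it.
- camera: Bystander: black camera body, 45 x 130 mm, 95 mm high; origin under its centre.
- charger: Bystander: black battery charger with a battery on it, 100 x 65 x 44 mm; origin under its centre.
- lens_hood: Bystander: black cup-shaped lens hood, 84 mm across, 50 mm high; origin under its centre.
There are look-alikes about, which are no part of the job. There is more than one size of the part that bears eye; the job needs the larger. What is shaped like the keeper but purple is not meant.

How it is judged:
On the way:
1. the plate is tipped nose-down with the eye over the stud and its nose rim below the head (angle between eye's own z axis and vertical above 0.14 rad and x of nose_rim in the frame of keeper between -0.03 and 0.014 m and y of nose_rim in the frame of keeper between -0.01 and 0.01 m and z of nose_rim in the frame of keeper between 0.01 and 0.037 m), for 0.1 s.
At the end, for the whole second after the job is handed in: The plate lies level on the seat (tilt under 0.05 rad, underside 27.5 to 32 mm above the table) with the stud through its eye and the head above it (eye centre within 28 mm of the keeper's origin along x and 8 mm across, in line within 0.1 rad), at rest and released, the stud unstrained (x of eye in the frame of keeper between -0.028 and 0.028 m and y of eye in the frame of keeper between -0.008 and 0.008 m and z of eye in the frame of keeper between 0.0275 and 0.032 m and angle between eye's own z axis and vertical below 0.05 rad and angle between the x axis of eye and the x axis of keeper, either way round below 0.1 rad and linear speed of plate below 0.01 m/s and value of joint stud between -0.001 and 0.001 m); the robot touches nothing.
It fails at once if the stud is forced more than 1.5 mm aside (6 N) (value of joint stud above 0.0015 m or value of joint stud below -0.0015 m).
It fails at once if the plate is pressed on the keeper with more than 40 N (contact force between plate and keeper above 40 N).
It fails at once if the plate is pressed on the stud with more than 40 N (contact force between plate and stud above 40 N).
It fails at once if a bystander is shifted more than 15 mm (distance of any of filter_box, cap_dish, zoom_lens, camera, charger, lens_hood from where it was at the start of the episode above 0.015 m).
It also fails if it takes over 67 s, if anything falls off the work surface, if the arm or the gripper's body presses on something with over 40 N, if the wrist force passes 120 N, or if a joint passes its speed limit or range.

## Working session

There is one attempt and no reset: what is moved stays moved. The work goes in short steps, Python scripts to look and compute and a shell command to move; the robot and the scene stay as the last step left them, time stands still between calls to the robot, and variables do not carry over. Pictures are saved under pics/ and viewed, at most 10 in all, crops included, and the job is handed in when it is done.

```bash
ls; mkdir -p pics; cat > h.py <<'E'
import numpy as np, cv2
from rig import env, viewer, workorder
from scipy.spatial.transform import Rotation as R
def world(s,u,v,d=None):
    K=s["camera_matrix"];u=np.atleast_1d(u).astype(float);v=np.atleast_1d(v).astype(float)
    if d is None: d=s["depth"][v.astype(int),u.astype(int)]
    p=cv2.undistortPoints(np.stack([u,v],1)[:,None],K,np.array([s["k1"],0,0,0.]))[:,0]
    c=np.stack([p[:,0]*d,-p[:,1]*d,-d,np.ones_like(d)],1)
    return (c@np.linalg.inv(s["world_to_cam"]).T)[:,:3]
def pix(s,P):
    P=np.atleast_2d(P);c=np.c_[P,np.ones(len(P))]@s["world_to_cam"].T
    x=c[:,0]/-c[:,2];y=-c[:,1]/-c[:,2];f=1+s["k1"]*(x*x+y*y)
    K=s["camera_matrix"];return np.stack([K[0,0]*x*f+K[0,2],K[1,1]*y*f+K[1,2]],1)
def save(n,im): cv2.imwrite("pics/"+n+".png",im[...,::-1])
E
python3 - <<'E'
from h import *
for c in ["top","side"]:
    s=viewer.snapshot(c); save(c+"0",s["color"]); print(c,s["world_to_cam"].round(3).tolist(),s["k1"])
    for q in ["eye","keeper","stud","filter_box","cap_dish","zoom_lens","camera","charger","lens_hood"]:
        print(c,q,[(round(r["score"],2),np.round(r["point"],3).tolist(),pix(s,r["point"]).round().tolist()) for r in viewer.look_for(c,q)])
o=env.get_obs();print(o)
E
```

```text
pics
top [[-0.021, -1.0, -0.001, -0.003], [0.99, -0.021, 0.136, -0.578], [-0.136, 0.002, 0.991, -1.115], [0.0, 0.0, 0.0, 1.0]] -0.08117439861526278
top eye [(0.96, [0.487, 0.176, 0.004], [[252.0, 286.0]]), (0.59, [0.57, 0.273, 0.005], [[212.0, 252.0]])]
top keeper [(0.68, [0.524, 0.017, 0.011], [[318.0, 269.0]]), (0.61, [0.726, -0.166, 0.008], [[390.0, 185.0]])]
top stud [(0.84, [0.504, 0.017, 0.045], [[317.0, 276.0]])]
top filter_box [(0.94, [0.533, -0.245, 0.029], [[427.0, 262.0]])]
top cap_dish [(0.76, [0.383, -0.404, 0.014], [[495.0, 324.0]])]
top zoom_lens [(0.61, [0.758, 0.002, 0.075], [[321.0, 167.0]])]
top camera [(0.67, [0.683, 0.378, 0.072], [[162.0, 202.0]])]
top charger [(0.59, [0.646, -0.401, 0.027], [[489.0, 214.0]])]
top lens_hood [(0.98, [0.387, 0.424, 0.013], [[148.0, 329.0]]), (0.24, [0.646, -0.404, 0.03], [[491.0, 214.0]])]
side [[0.919, -0.394, 0.004, -0.545], [0.249, 0.587, 0.77, -0.204], [-0.306, -0.707, 0.638, -1.142], [0.0, 0.0, 0.0, 1.0]] -0.05455901896437634
side eye [(0.94, [0.574, 0.269, 0.002], [[268.0, 205.0]]), (0.94, [0.49, 0.178, 0.002], [[249.0, 232.
[... 660 characters left out ...]
)]
{'t': 1.0, 'q': array([ 1.52711392e+00,  3.58571485e-01,  1.18758849e-02, -6.76005711e-06,
       -1.22409918e+00, -2.88085462e-01]), 'joint_velocities': array([ 0.0016474 , -0.00088461, -0.00025108, -0.00132948,  0.00075929,
       -0.00100155]), 'effort': array([ 8.21152134e-04, -5.82389832e+01,  2.93300360e+01,  7.00224459e+00,
        1.24876937e-02, -1.05208071e-05]), 'tcp_pos': array([0.21987427, 0.63814707, 0.22656796]), 'orientation': array([ 9.86272592e-01, -1.65125327e-01, -3.24973351e-06, -3.82132478e-07]), 'contact_force': array([ 0.47345914, -0.00080324,  0.09915848]), 'torque': array([0.00546761, 0.02932724, 0.03212414]), 'gripper_force': 0.0, 'opening': 0.08767549622354895}
```

View pics/top0.png

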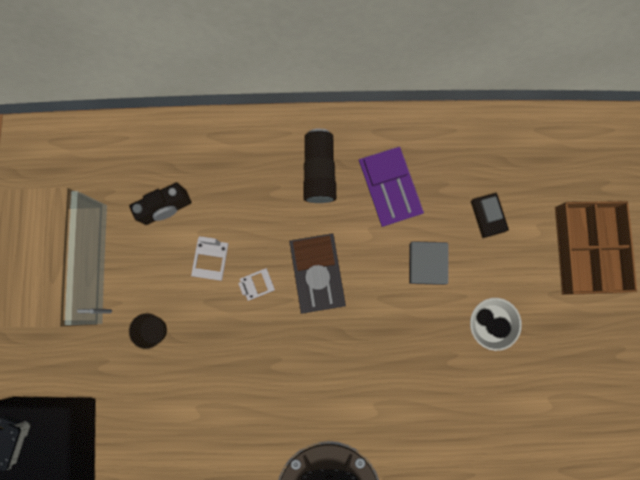

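```bash
python3 - <<'E'
from h import *
im=cv2.imread("pics/side0.png")[170:320,200:440]
cv2.imwrite("pics/sidec.png",cv2.resize(im,(800,500),interpolation=cv2.INTER_CUBIC))
E
```

```text
(no output)
```

View pics/sidec.png

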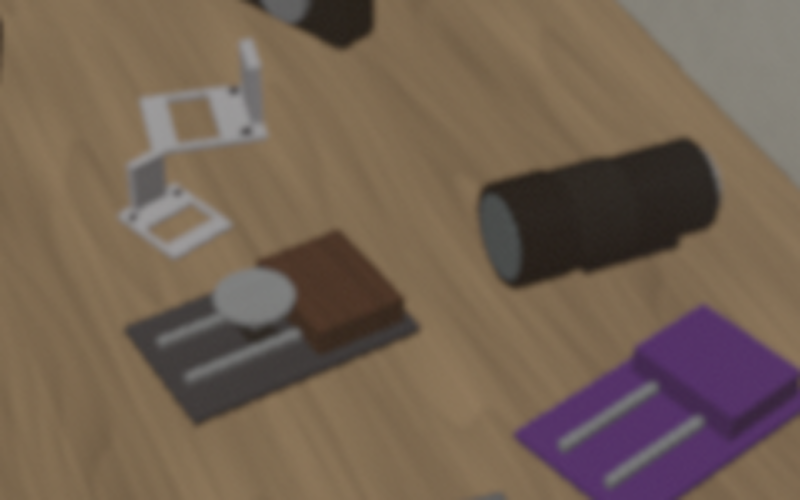

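Candidates for the plate: the larger one at top px (210,258), and a smaller look-alike at (257,285). Keeper: the dark one at (318,272); the purple one at (391,187) is a decoy. I choose the larger plate and the dark keeper, and will check the choice close up with the wrist camera.

```bash
python3 -m creep '[0.1,0.08,-0.1,0,0,0, 0.2,0.165,-0.065,0,0,0, 0.2,0.165,-0.065,0,0,0, 0.2,0.165,-0.065,0,0,0, 0.2,0.165,-0.065,0,0,0, 0.2,0.165,-0.065,0,0,0, 0.2,0.165,-0.065,0,0,0, 0.2,0.165,-0.065,0,0,0, 0.2,0.165,-0.065,0,0,0, 0.2,0.165,-0.065,0,0,0, 0.2,0.165,-0.065,0,0,0, 0.2,0.165,-0.065,0,0,0, 0.2,0.165,-0.065,0,0,0, 0,0,0,0,0,0.09, 0,0,0,0,0,0.09, 0,0,0,0,0,0.09, 0,0,0,0,0,0.09, 0,0,0,0,0,0.09, 0,0,0,0,0,0.09, 0,0,0,0,0,0.09]' 0
python3 - <<'E'
from h import *
s=viewer.snapshot("wrist"); save("w1",s["color"]); np.save("w1d.npy",s["depth"])
print(s["world_to_cam"].round(3).tolist(),s["k1"],(s["depth"]>0).mean())
for q in ["eye","keeper","stud"]:
    for r in viewer.look_for("wrist",q): print(q,r["score"],np.round(r["point"],3),pix(s,r["point"]).round())
E
```

```text
t: 3.0
tcp_pos: [0.4736, 0.2231, 0.3594]
orientation: [0.788, -0.616, 0.0, -0.0]
contact_force: [0.1, -0.2, -0.5]
opening: 0.0877
gripper_force: 0.0
[[-0.971, -0.24, -0.001, 0.515], [0.229, -0.925, -0.304, 0.177], [0.072, -0.296, 0.953, -0.485], [0.0, 0.0, 0.0, 1.0]] -0.0035696614655732627 0.9958203125
eye 0.97 [0.49  0.176 0.002] [[317. 155.]]
eye 0.82 [0.576 0.277 0.001] [[244. 208.]]
keeper 0.58 [0.519 0.038 0.004] [[320.  42.]]
stud 0.65 [0.505 0.018 0.044] [[336.  18.]]
```

View pics/w1.png

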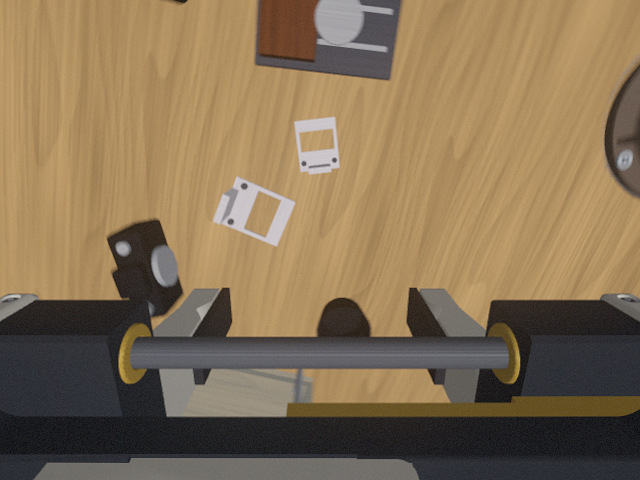

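Wrist view: the larger plate (with leg at its left end, px (228,205)) at (258,212), the smaller look-alike at (317,145), and the dark keeper at the top (330,35). The choice is confirmed.

```bash
cat >> h.py <<'E'
def ground(s,uv,z):
    a=world(s,uv[:,0],uv[:,1],np.full(len(uv),.3));b=world(s,uv[:,0],uv[:,1],np.full(len(uv),.6))
    return a+(b-a)*((z-a[:,2])/(b[:,2]-a[:,2]))[:,None]
def platefit(s,near):
    m=max((r for r in viewer.silhouettes(s["name"],"eye")),key=lambda r:-np.linalg.norm(np.argwhere(r["mask"]).mean(0)[::-1]-near))["mask"]
    v,u=np.nonzero(m);P=world(s,u,v);return m,np.c_[u,v],P
E
python3 - <<'E'
from h import *
s=viewer.snapshot("wrist"); s["name"]="wrist"
m,uv,P=platefit(s,(255,212)); print(m.sum(), np.histogram(P[:,2],bins=np.arange(-.02,.08,.005)))
hsv=cv2.cvtColor(s["color"],cv2.COLOR_RGB2HSV)
reg=cv2.dilate(m.astype(np.uint8),np.ones((9,9)))
white=(reg>0)&(hsv[...,1]<45)&(hsv[...,2]>90)
v,u=np.nonzero(white);P=world(s,u,v)
f=(P[:,2]<.012)
G=ground(s,np.c_[u,v][f],.004)[:,:2].astype(np.float32)
r=cv2.minAreaRect(G*1000);print("rect",r)
# model fit: maximise overlap of foot mask image with projected model
cnt,h=cv2.findContours(white.astype(np.uint8),cv2.RETR_CCOMP,cv2.CHAIN_APPROX_NONE)
holes=[c for c,k in zip(cnt,h[0]) if k[3]>=0 and len(c)>40]
for c in holes:
    g=ground(s,c[:,0].astype(float),.004)[:,:2].astype(np.float32)*1000
    print("hole",cv2.minAreaRect(g))
L=P[(P[:,2]>.02)];print("leg",len(L),L.mean(0),L.max(0),L.min(0))
t=P[P[:,2]>.052];print("legtop",len(t),t.mean(0), np.percentile(t[:,2],[50,95]))
if len(t)>20: print(cv2.minAreaRect(t[:,:2].astype(np.float32)*1000))
E
python3 -m creep '[0.22,0,0,0,0,0, 0.22,0,0,0,0,0, 0.22,0,0,0,0,0, 0.22,0,0,0,0,0,0,0,0,0,0,0]'
python3 - <<'E'
from h import *
s=viewer.snapshot("wrist"); save("w2",s["color"])
for q in ["keeper","stud"]:
  for r in viewer.silhouettes("wrist",q): print(q,r["score"],r["mask"].sum(),np.argwhere(r["mask"]).mean(0)[::-1])
for r in viewer.look_for("wrist","stud"):print(r["score"],r["point"])
E
```

```text
2487 (array([   0,    0,    0,  101, 1794,  145,   16,   24,   18,   20,   24,
         22,   24,   23,   26,  235,    8,    0,    0]), array([-2.00000000e-02, -1.50000000e-02, -1.00000000e-02, -5.00000000e-03,
        3.46944695e-18,  5.00000000e-03,  1.00000000e-02,  1.50000000e-02,
        2.00000000e-02,  2.50000000e-02,  3.00000000e-02,  3.50000000e-02,
        4.00000000e-02,  4.50000000e-02,  5.00000000e-02,  5.50000000e-02,
        6.00000000e-02,  6.50000000e-02,  7.00000000e-02,  7.50000000e-02]))
rect ((555.8029174804688, 278.2613220214844), (76.1662826538086, 92.3703842163086), 80.44688415527344)
hole ((547.7691040039062, 279.6025390625), (64.19673919677734, 37.77726364135742), 80.12796783447266)
leg 401 [0.59306953 0.26782515 0.05858197] [0.60417204 0.29311891 0.51626436] [0.49511541 0.14377758 0.02072291]
legtop 262 [0.59346292 0.26790645 0.07016412] [0.05816806 0.06006237]
((556.3084716796875, 212.4333953857422), (182.20587158203125, 25.177047729492188), 56.1566047668457)
t: 3.8
tcp_pos: [0.5067, 0.0931, 0.3588]
orientation: [0.789, -0.614, 0.0, 0.0]
contact_force: [-0.6, 0.1, -0.4]
opening: 0.0876
gripper_force: 0.0
keeper 0.91 9215 [323.11871948 133.18871405]
stud 0.78 1558 [335.72272144 136.7381258 ]
0.82 [0.5034, 0.0184, 0.045]
```

View pics/w2.png

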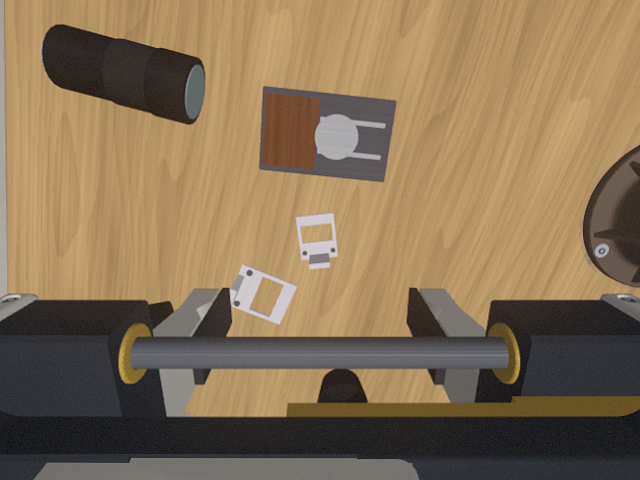

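Second wrist view: keeper (260–396, 86–182) with the brown seat at (292,131), stud head at (336,137). Now I'll fit keeper pose and stud head.

```bash
python3 - <<'E'
from h import *
s=viewer.snapshot("wrist")
hsv=cv2.cvtColor(s["color"],cv2.COLOR_RGB2HSV)
mk=max(viewer.silhouettes("wrist","keeper"),key=lambda r:r["score"])["mask"]
ms=max(viewer.silhouettes("wrist","stud"),key=lambda r:r["score"])["mask"]
v,u=np.nonzero(cv2.dilate(mk.astype(np.uint8),np.ones((5,5)))*(cv2.dilate(ms.astype(np.uint8),np.ones((5,5)))==0))
P=world(s,u,v); c=hsv[v,u]
seat=(P[:,2]>.024)&(P[:,2]<.036)
g=ground(s,np.c_[u,v][seat],.03)[:,:2].astype(np.float32)*1000
print("seat",seat.sum(),cv2.minAreaRect(g),P[seat,2].mean())
base=(c[:,1]<70)&(P[:,2]<.02)&mk[v,u]
g=ground(s,np.c_[u,v][base],.008)[:,:2].astype(np.float32)*1000
print("base",base.sum(),cv2.minAreaRect(g),np.median(P[base,2]))
v,u=np.nonzero(ms);P=world(s,u,v);hd=P[:,2]>.034
print("headz",np.median(P[hd,2]),hd.sum())
g=ground(s,np.c_[u,v][hd],.042)[:,:2].astype(np.float32)*1000
print(cv2.minAreaRect(g),cv2.minEnclosingCircle(g),g.mean(0))
E
```

```text
seat 3738 ((564.4020385742188, 24.911113739013672), (69.85272216796875, 89.88984680175781), 8.424849510192871) 0.029228811192692463
base 4969 ((517.5716552734375, 17.289531707763672), (177.82432556152344, 108.32987976074219), 8.432546615600586) 0.00727134535751528
headz 0.04125131591539305 1543
((505.14013671875, 16.078039169311523), (54.00661087036133, 53.93398666381836), 14.294687271118164) ((505.12420654296875, 16.092609405517578), 27.87888526916504) [505.21115   15.811313]
```

Measured: keeper origin (0.506, 0.016), yaw 8.4°, stud about −1 mm from mid-range. Plate: eye centre at (0.548, 0.280), yaw −9.8°, leg at (0.596, 0.271). The sizes match those given. Next is a planner that prints rows for me to type.

```bash
cat >> h.py <<'E'
TP=np.array([.049,0,.025])   # TCP in plate axes
KO=np.array([.5059,.0159,0]);KY=np.radians(8.43)
def tool_of_plate(Rp,eye):   # plate pose -> TCP pose
    return Rp@np.array([[0,-1,0],[-1,0,0],[0,0,-1.]]).T, eye+Rp@TP
def plate_in_keeper(ex,ez,tilt,ey=0):  # nose-rim edge in keeper axes (m), tilt deg
    Rk=R.from_euler("z",KY).as_matrix();Rp=Rk@R.from_euler("y",-np.radians(tilt)).as_matrix()
    E=KO+Rk@np.array([ex,ey,ez]);return tool_of_plate(Rp,E-Rp@np.array([-.018,0,0]))
def now():
    o=env.get_obs();return R.from_quat(o["orientation"]).as_matrix(),np.array(o["tcp_pos"])
def state():  # where the held plate is, keeper axes
    Rt,p=now();Rp=Rt@np.array([[0,-1,0],[-1,0,0],[0,0,-1.]])
    E=p+Rp@(np.array([-.018,0,0])-TP);Rk=R.from_euler("z",KY).as_matrix()
    o=env.get_obs()
    return (Rk.T@(E-KO)*1000).round(2),"tilt",np.degrees(np.arcsin(Rp[2,0])).round(2),"yaw",np.degrees(np.arctan2(Rp[1,0],Rp[0,0])-KY).round(2),"Fk",(Rk.T@o["contact_force"]).round(2),"T",np.round(o["torque"],2),"t",o["t"],"op",round(o["opening"],4),o["gripper_force"]
def rows(wps):  # wps: list of (R,p,n)
    Ra,pa=now();out=[]
    for Rb,pb,n in wps:
        w=R.from_matrix(Ra.T@Rb).as_rotvec()
        Rc,pc=Ra,pa
        for i in range(1,n+1):
            Rn=Ra@R.from_rotvec(w*i/n).as_matrix();pn=pa+(pb-pa)*i/n
            out.append(np.r_[Rc.T@(pn-pc)/.15,R.from_matrix(Rc.T@Rn).as_rotvec()/(np.pi/2)]);Rc,pc=Rn,pn
        Ra,pa=Rb,pb
    for r in out: print(",".join("%g"%x for x in r.round(3)))
E
python3 - <<'E'
from h import *
Rp=R.from_euler("z",np.radians(-9.8)).as_matrix();eye=np.array([.5478,.2796,0])
Rt,p=tool_of_plate(Rp,eye);print(p)
rows([(Rt,p+[0,0,.13],6),(Rt,p+[0,0,.0],5)])
s=viewer.snapshot("top")
v,u=np.mgrid[150:260,100:260];P=world(s,u.ravel(),v.ravel());P=P[(P[:,2]>.07)&(P[:,2]<.2)&(P[:,1]<.45)];print(P[:,1].min(),P[P[:,1]<P[:,1].min()+.02].mean(0),P[:,2].max(),P.min(0))
E
```

```text
[0.59608499 0.27125973 0.025     ]
-0.163,-0.145,0.226,-0,0,0.045
-0.173,-0.133,0.226,-0,0,0.045
-0.182,-0.121,0.226,-0,0,0.045
-0.19,-0.107,0.226,-0,0,0.045
-0.197,-0.094,0.226,-0,0,0.045
-0.203,-0.08,0.226,-0,0,0.045
0,0,0.173,0,0,0
0,0,0.173,0,0,0
0,0,0.173,0,0,0
0,0,0.173,0,0,0
0,0,0.173,0,0,0
0.44182716251553034 [0.67085002 0.44644953 0.07664549] 0.08263962166202243 [0.65992692 0.44182716 0.07076166]
```

```bash
python3 -m creep '[-0.163,-0.145,0.226,0,0,0.045, -0.173,-0.133,0.226,0,0,0.045, -0.182,-0.121,0.226,0,0,0.045, -0.19,-0.107,0.226,0,0,0.045, -0.197,-0.094,0.226,0,0,0.045, -0.203,-0.08,0.226,0,0,0.045, 0,0,0,0,0,0, 0,0,0,0,0,0]' 0
python3 - <<'E'
from h import *
s=viewer.snapshot("wrist"); save("w3",s["color"])
Rp=R.from_euler("z",np.radians(-9.8)).as_matrix();eye=np.array([.5478,.2796,0])
Rt,p=tool_of_plate(Rp,eye);rows([(Rt,p,1)])
E
```

```text
t: 5.0
tcp_pos: [0.5961, 0.2711, 0.1534]
orientation: [-0.644, 0.765, -0.0, -0.002]
contact_force: [0.5, -0.6, 0.8]
opening: 0.0878
gripper_force: 0.0
-0.003,0.004,0.867,0,-0.001,-0.001
```

View pics/w3.png

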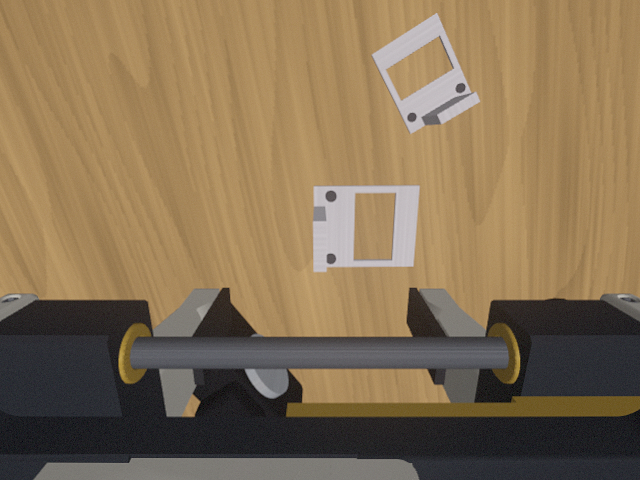

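The leg (320,240) is centred between the fingers and square to them. I'll descend and grip.

```bash
python3 -m creep '[0,0.004,0.2,0,0,0, 0,0,0.2,0,0,0, 0,0,0.2,0,0,0, 0,0,0.15,0,0,0, 0,0,0.08,0,0,0, 0,0,0.03,0,0,0, 0,0,0,0,0,0, 0,0,0,0,0,0]' 0.3 50
python3 -m creep '[0,0,0,0,0,0,0,0,0,0,0,0,0,0,0,0,0,0,0,0,0,0,0,0,0,0,0,0,0,0,0,0,0,0,0,0,0,0,0,0,0,0,0,0,0,0,0,0]' 1 50
```

```text
t: 5.85
tcp_pos: [0.5969, 0.271, 0.0278]
orientation: [-0.643, 0.766, -0.0, 0.001]
contact_force: [0.3, 0.1, 0.5]
opening: 0.0612
gripper_force: 0.0
t: 6.65
tcp_pos: [0.596, 0.2705, 0.0261]
orientation: [-0.643, 0.766, 0.0, -0.0]
contact_force: [0.3, -0.2, -1.1]
opening: 0.0098
gripper_force: 50.0
```

```bash
sed -i 's/^TP=.*/TP=np.array([.049,0,.026])/' h.py
python3 - <<'E'
from h import *
Rt,p=now();a=plate_in_keeper(-.036,.085,25)
rows([(Rt,p+[0,0,.10],3),(a[0],a[1],9)]);print(a[1])
E
```

```text
0,0,-0.222,0,0,0
0,0,-0.222,0,0,0
0,0,-0.222,0,0,0
0.194,0.023,-0.008,0.031,-0.005,-0.022
0.193,0.03,-0.011,0.031,-0.005,-0.022
0.192,0.036,-0.014,0.031,-0.005,-0.022
0.19,0.042,-0.017,0.031,-0.005,-0.022
0.189,0.048,-0.021,0.031,-0.005,-0.022
0.187,0.053,-0.025,0.031,-0.005,-0.022
0.184,0.058,-0.029,0.031,-0.005,-0.022
0.182,0.063,-0.033,0.031,-0.005,-0.022
0.18,0.068,-0.038,0.031,-0.005,-0.022
[0.51948615 0.0179135  0.13687943]
```

```bash
python3 -m creep '[0,0,-0.1,0,0,0, 0,0,-0.22,0,0,0, 0,0,-0.22,0,0,0, 0,0,-0.12,0,0,0, 0.194,0.023,-0.008,0.031,-0.005,-0.022, 0.193,0.03,-0.011,0.031,-0.005,-0.022, 0.192,0.036,-0.014,0.031,-0.005,-0.022, 0.19,0.042,-0.017,0.031,-0.005,-0.022, 0.189,0.048,-0.021,0.031,-0.005,-0.022, 0.187,0.053,-0.025,0.031,-0.005,-0.022, 0.184,0.058,-0.029,0.031,-0.005,-0.022, 0.182,0.063,-0.033,0.031,-0.005,-0.022, 0.18,0.068,-0.038,0.031,-0.005,-0.022, 0,0,0,0,0,0,0,0,0,0,0,0,0,0,0,0,0,0]'
python3 - <<'E'
from h import *
print(state()); print(state()[0])
s=viewer.snapshot("side"); im=s["color"][150:330,190:430]
save("s2",cv2.resize(im,(800,600),interpolation=cv2.INTER_CUBIC))
a=plate_in_keeper(-.036,.046,25);rows([(a[0],a[1],1)])
E
```

```text
t: 8.25
tcp_pos: [0.519, 0.0174, 0.1367]
orientation: [0.737, -0.64, 0.142, -0.165]
contact_force: [-0.8, 0.8, -0.9]
opening: 0.0098
gripper_force: 50.0
(array([-3.648e+01, -5.000e-02,  8.477e+01]), 'tilt', np.float64(25.1), 'yaw', np.float64(-0.35), 'Fk', array([-0.72,  0.92, -0.92]), 'T', array([-0.1 ,  1.62,  0.01]), 't', 8.25, 'op', 0.0098, 49.992093443870544)
[-3.648e+01 -5.000e-02  8.477e+01]
0,0.106,0.234,-0.001,-0,-0.003
```

View pics/s2.png

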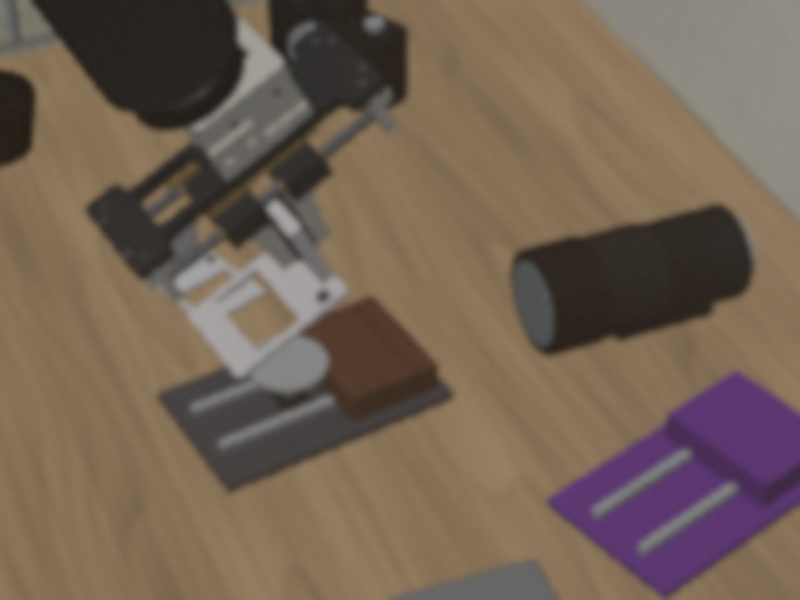

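The plate is held nose-down (eye at crop (262,312)) above the stud head (292,362). I'll check the held plate's offsets with the wrist camera depth.

```bash
python3 - <<'E'
from h import *
s=viewer.snapshot("wrist"); save("w4",s["color"])
Rt,p=now();Rp=Rt@np.array([[0,-1,0],[-1,0,0],[0,0,-1.]]);eye=p-Rp@TP
v,u=np.mgrid[0:480,0:640];u=u.ravel();v=v.ravel()
P=world(s,u,v);Q=(P-eye)@Rp
c=cv2.cvtColor(s["color"],cv2.COLOR_RGB2HSV)[v,u]
k=(abs(Q[:,2]-.003)<.009)&(abs(Q[:,0])<.08)&(abs(Q[:,1])<.06)&(c[:,1]<60)
q=Q[k]*1000;print(k.sum(),np.percentile(q,[1,50,99],axis=0).round(1))
# edges by y columns: near x in eye
m=(abs(q[:,0]+5)<6);h,e=np.histogram(q[m,1],bins=np.arange(-45,46,2));print(list(zip(e.astype(int),h)))
m=(abs(q[:,1]+15)<8);h,e=np.histogram(q[m,0],bins=np.arange(-45,60,2));print(list(zip(e.astype(int),h)))
# head
for r in viewer.silhouettes("wrist","stud"): print(r["score"],r["mask"].sum())
E
```

```text
7935 [[-37.1 -36.3   0.3]
 [ 18.7 -20.7   3.1]
 [ 53.1   8.5   6.3]]
[(np.int64(-45), np.int64(0)), (np.int64(-43), np.int64(0)), (np.int64(-41), np.int64(0)), (np.int64(-39), np.int64(0)), (np.int64(-37), np.int64(87)), (np.int64(-35), np.int64(86)), (np.int64(-33), np.int64(80)), (np.int64(-31), np.int64(20)), (np.int64(-29), np.int64(0)), (np.int64(-27), np.int64(0)), (np.int64(-25), np.int64(0)), (np.int64(-23), np.int64(0)), (np.int64(-21), np.int64(0)), (np.int64(-19), np.int64(0)), (np.int64(-17), np.int64(0)), (np.int64(-15), np.int64(0)), (np.int64(-13), np.int64(0)), (np.int64(-11), np.int64(0)), (np.int64(-9), np.int64(0)), (np.int64(-7), np.int64(0)), (np.int64(-5), np.int64(0)), (np.int64(-3), np.int64(0)), (np.int64(-1), np.int64(0)), (np.int64(1), np.int64(0)), (np.int64(3), np.int64(0)), (np.int64(5), np.int64(0)), (np.int64(7), np.int64(0)), (np.int64(9), np.int64(0)), (np.int64(11), np.int64(0)), (np.int64(13), np.int64(0)), (np.int64(15), np.int64(0)), (np.int64(17), np.int64(0)), (np.int64(19), np.int64(0)), (np.int64(21), np.int64(0)), (np.int64(23), np.int64(0))
[... 1167 characters left out ...]
np.int64(13), np.int64(0)), (np.int64(15), np.int64(0)), (np.int64(17), np.int64(28)), (np.int64(19), np.int64(104)), (np.int64(21), np.int64(102)), (np.int64(23), np.int64(95)), (np.int64(25), np.int64(107)), (np.int64(27), np.int64(96)), (np.int64(29), np.int64(105)), (np.int64(31), np.int64(96)), (np.int64(33), np.int64(103)), (np.int64(35), np.int64(106)), (np.int64(37), np.int64(93)), (np.int64(39), np.int64(90)), (np.int64(41), np.int64(106)), (np.int64(43), np.int64(63)), (np.int64(45), np.int64(52)), (np.int64(47), np.int64(51)), (np.int64(49), np.int64(55)), (np.int64(51), np.int64(44)), (np.int64(53), np.int64(40)), (np.int64(55), np.int64(0)), (np.int64(57), np.int64(0))]
0.9 3282
```

View pics/w4.png

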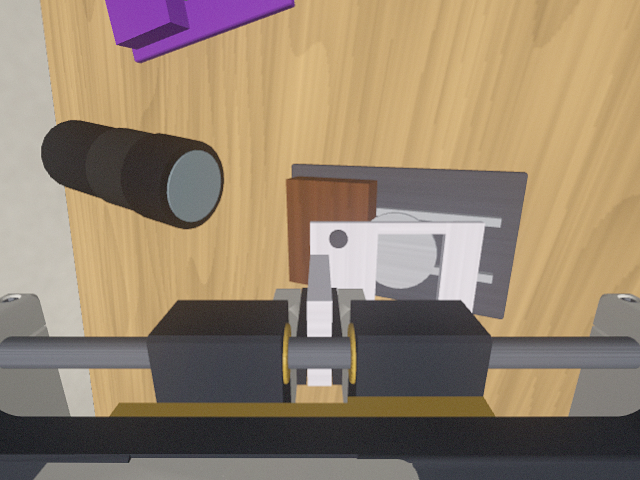

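The held plate matches the model (y offset under 1 mm), with the head seen through the eye. I'll lower the nose rim past the head's −x side.

```bash
python3 -m creep '[0,0.03,0.065,0,0,0, 0,0.03,0.065,0,0,0, 0,0.03,0.065,0,0,0, 0,0.02,0.045,0,0,0, 0,0.015,0.033,0,0,0, 0,0.01,0.022,0,0,0, 0,0.005,0.011,0,0,0, 0,0,0,0,0,0,0,0,0,0,0,0,0,0,0,0,0,0]'
python3 - <<'E'
from h import *
print(state())
a=plate_in_keeper(-.012,.033,25);rows([(a[0],a[1],10)])
E
```

```text
t: 9.4
tcp_pos: [0.5279, 0.0127, 0.1034]
orientation: [0.741, -0.64, 0.125, -0.162]
contact_force: [-0.9, -0.1, -1.8]
opening: 0.0097
gripper_force: 50.0
(array([-29.69,  -5.56,  52.81]), 'tilt', np.float64(23.56), 'yaw', np.float64(-0.31), 'Fk', array([-0.92,  0.04, -1.81]), 'T', array([-0.25,  1.42, -0.03]), 't', 9.4, 'op', 0.0097, 49.99208450317383)
-0.004,-0.005,0.016,0.002,0.001,-0
-0.004,-0.005,0.016,0.002,0.001,-0
-0.004,-0.005,0.016,0.002,0.001,-0
-0.004,-0.005,0.016,0.002,0.001,-0
-0.004,-0.005,0.016,0.002,0.001,-0
-0.004,-0.005,0.016,0.002,0.001,-0
-0.004,-0.005,0.016,0.002,0.001,-0
-0.004,-0.005,0.016,0.002,0.001,-0
-0.004,-0.005,0.016,0.002,0.001,-0
-0.004,-0.005,0.016,0.002,0.001,-0
```

```bash
python3 -c "
from h import *
o=env.get_obs();print(o['q'].round(3),o['joint_velocities'].round(3),o['effort'].round(1))"
```

```text
[ 0.387  0.038 -1.016  0.593 -0.134 -0.814] [-0.001 -0.    -0.     0.     0.     0.001] [ -0.  -23.9  20.9   3.3   1.1   0. ]
```

The elbow (q3) is at its limit with 25° tilt this close in. Geometry shows ~17° tilt also passes (nose top edge below 39 mm, leg-side rim above 42 mm, margins about 2 mm). I'll reduce the tilt.

```bash
python3 - <<'E'
from h import *
a=plate_in_keeper(-.034,.055,17.5);rows([(a[0],a[1],5)])
E
```

```text
-0.008,0.001,0.005,-0.013,0.003,-0
-0.008,0.001,0.005,-0.013,0.003,-0
-0.009,0.001,0.005,-0.013,0.003,-0
-0.009,0.001,0.005,-0.013,0.003,-0
-0.009,0.001,0.005,-0.013,0.003,-0
```

```bash
python3 -m creep '[-0.008,0.001,0.005,-0.013,0.003,0, -0.008,0.001,0.005,-0.013,0.003,0, -0.009,0.001,0.005,-0.013,0.003,0, -0.009,0.001,0.005,-0.013,0.003,0, -0.009,0.001,0.005,-0.013,0.003,0,0,0,0,0,0,0,0,0,0,0,0,0]'
python3 - <<'E'
from h import *
print(state(),env.get_obs()["q"].round(3))
a=plate_in_keeper(-.034,.055,17.5);rows([(a[0],a[1],1)])
a=plate_in_keeper(-.034,.033,17.5);rows([(a[0],a[1],1)])
E
```

```text
t: 10.1
tcp_pos: [0.5276, 0.0192, 0.0995]
orientation: [0.747, -0.647, 0.101, -0.116]
contact_force: [0.1, 0.2, -1.6]
opening: 0.0097
gripper_force: 50.0
(array([-33.96,   0.34,  54.33]), 'tilt', np.float64(17.72), 'yaw', np.float64(-0.24), 'Fk', array([ 0.16,  0.13, -1.56]), 'T', array([-0.12,  1.13, -0.  ]), 't', 10.1, 'op', 0.0097, 49.992191791534424) [ 0.47   0.082 -0.844  0.281 -0.364 -0.575]
0.001,-0.002,-0.003,-0.002,-0.001,-0.003
0.001,0.043,0.137,-0.002,-0.001,-0.003
```

```bash
python3 -m creep '[0,0.007,0.022,0,0,0, 0,0.007,0.022,0,0,0, 0,0.007,0.022,0,0,0,0,0,0,0,0,0,0,0,0,0,0,0]'
python3 - <<'E'
from h import *
print(state(),env.get_obs()["q"].round(3))
a=plate_in_keeper(-.034,.033,17.5);rows([(a[0],a[1],1)])
E
```

```text
t: 10.6
tcp_pos: [0.5274, 0.0189, 0.0888]
orientation: [0.747, -0.647, 0.101, -0.115]
contact_force: [-0.1, 1.0, -1.2]
opening: 0.0094
gripper_force: 50.0
(array([-3.429e+01, -2.000e-02,  4.367e+01]), 'tilt', np.float64(17.65), 'yaw', np.float64(-0.25), 'Fk', array([-0.  ,  0.96, -1.17]), 'T', array([-0.07,  1.05,  0.02]), 't', 10.6, 'op', 0.0094, 49.99250292778015) [ 0.465  0.1   -0.867  0.309 -0.326 -0.602]
-0.002,0.019,0.07,-0.002,-0.002,-0.003
```

```bash
python3 -m creep '[0,0.006,0.02,0,0,0, 0,0.006,0.02,0,0,0, 0,0.006,0.02,0,0,0, 0,0.002,0.008,0,0,0, 0,0,0,0,0,0,0,0,0,0,0,0,0,0,0,0,0,0]'
python3 - <<'E'
from h import *
print(state(),env.get_obs()["q"].round(3))
a=plate_in_keeper(-.014,.033,17.5);rows([(a[0],a[1],8)])
E
```

```text
t: 11.3
tcp_pos: [0.5279, 0.0191, 0.0785]
orientation: [0.747, -0.647, 0.101, -0.116]
contact_force: [0.5, 0.7, -2.4]
opening: 0.0098
gripper_force: 50.0
(array([-33.7 ,   0.19,  33.36]), 'tilt', np.float64(17.69), 'yaw', np.float64(-0.24), 'Fk', array([ 0.6 ,  0.64, -2.43]), 'T', array([-0.09,  1.13, -0.05]), 't', 11.3, 'op', 0.0098, 49.99260485172272) [ 0.458  0.118 -0.892  0.348 -0.284 -0.637]
-0,-0.016,0.005,-0,-0,-0
-0,-0.016,0.005,-0,-0,-0
-0,-0.016,0.005,-0,-0,-0
-0,-0.016,0.005,-0,-0,-0
-0,-0.016,0.005,-0,-0,-0
-0,-0.016,0.005,-0,-0,-0
-0,-0.016,0.005,-0,-0,-0
-0,-0.016,0.005,-0,-0,-0
```

```bash
python3 -m creep '[0,-0.016,0.005,0,0,0, 0,-0.016,0.005,0,0,0, 0,-0.016,0.005,0,0,0, 0,-0.016,0.005,0,0,0, 0,-0.016,0.005,0,0,0, 0,-0.016,0.005,0,0,0, 0,-0.016,0.005,0,0,0, 0,-0.016,0.005,0,0,0, 0,0,0,0,0,0, 0,0,0,0,0,0, 0,0,0,0,0,0]'
cat >> h.py <<'E'
def avg(n=5):
    S=[]
    for i in range(n):
        viewer.snapshot("wrist");s=state();S.append(np.r_[s[0],s[2],s[4],s[6][1]])
    S=np.array(S);return "E",S.mean(0)[:3].round(2),"tilt",S.mean(0)[3].round(2),"F",S.mean(0)[4:7].round(2),"Ty",S.mean(0)[7].round(3),"std",S.std(0).round(2)
E
python3 - <<'E'
from h import *
print(avg(6),env.get_obs()["q"].round(3))
E
```

```text
t: 12.4
tcp_pos: [0.5476, 0.0219, 0.0784]
orientation: [0.747, -0.647, 0.101, -0.116]
contact_force: [0.4, 0.9, -1.4]
opening: 0.0096
gripper_force: 50.0Traceback (most recent call last):
  File "<stdin>", line 2, in <module>
  File "h.py", line 49, in avg
    S=np.array(S);return "E",S.mean(0)[:3].round(2),"tilt",S.mean(0)[3].round(2),"F",S.mean(0)[4:7].round(2),"Ty",S.mean(0)[7].round(3),"std",S.std(0).round(2)
                                                                                                                  ~~~~~~~~~^^^
IndexError: index 7 is out of bounds for axis 0 with size 6
```

```bash
sed -i 's/s\[4\],s\[6\]\[1\]\]/s[6],s[8][1]]/' h.py
python3 - <<'E'
from h import *
print(avg(6))
E
python3 -m creep '[0,-0.006,0.002,0,0,0, 0,-0.006,0.002,0,0,0, 0,-0.006,0.002,0,0,0, 0,-0.006,0.002,0,0,0, 0,-0.006,0.002,0,0,0,0,0,0,0,0,0]'
python3 - <<'E'
from h import *
print(avg(6))
E
```

```text
('E', array([-13.71,   0.07,  33.39]), 'tilt', np.float64(17.68), 'F', array([-0.57, -0.01, -1.37]), 'Ty', np.float64(1.075), 'std', array([0.01, 0.02, 0.01, 0.  , 0.46, 0.37, 0.3 , 0.02]))
t: 13.6
tcp_pos: [0.5526, 0.0227, 0.0784]
orientation: [0.747, -0.647, 0.101, -0.116]
contact_force: [0.2, -0.2, -1.5]
opening: 0.0097
gripper_force: 50.0
('E', array([-8.99e+00,  3.00e-02,  3.33e+01]), 'tilt', np.float64(17.67), 'F', array([-0.39,  0.07, -0.96]), 'Ty', np.float64(1.098), 'std', array([0.05, 0.02, 0.02, 0.  , 0.45, 0.29, 0.35, 0.02]))
```

```bash
cat > a.py <<'E'
from h import *
print(avg(6))
E
python3 -m creep '[0,-0.003,0.001,0,0,0, 0,-0.003,0.001,0,0,0,0,0,0,0,0,0]'>/dev/null; python3 a.py
python3 -m creep '[0,-0.003,0.001,0,0,0, 0,-0.003,0.001,0,0,0,0,0,0,0,0,0]'>/dev/null; python3 a.py
python3 -m creep '[0,-0.003,0.001,0,0,0,0,0,0,0,0,0]'>/dev/null; python3 a.py
```

```text
('E', array([-8.01,  0.05, 33.29]), 'tilt', np.float64(17.68), 'F', array([ 0.02,  0.27, -1.33]), 'Ty', np.float64(1.103), 'std', array([0.03, 0.01, 0.01, 0.  , 0.71, 0.24, 0.36, 0.03]))
('E', array([-7.120e+00,  1.000e-02,  3.326e+01]), 'tilt', np.float64(17.67), 'F', array([-0.49,  0.14, -0.88]), 'Ty', np.float64(1.25), 'std', array([0.02, 0.01, 0.02, 0.  , 0.49, 0.24, 0.25, 0.02]))
('E', array([-6.720e+00, -2.000e-02,  3.323e+01]), 'tilt', np.float64(17.66), 'F', array([-1.33,  0.31, -1.15]), 'Ty', np.float64(1.525), 'std', array([0.04, 0.01, 0.03, 0.  , 0.42, 0.28, 0.64, 0.03]))
```

Neck felt: contact at E.x ≈ −7.3 mm, now about 2.5 N. I'll back off slightly, then level about the nose rim.

```bash
python3 -m creep '[0,0.003,-0.001,0,0,0,0,0,0,0,0,0]'>/dev/null; python3 a.py
python3 - <<'E'
from h import *
w=[]
for t in range(16,-1,-1):
    a=plate_in_keeper(-.00715,.0333,t);w.append((a[0],a[1],1))
rows(w)
E
```

```text
('E', array([-7.  ,  0.06, 33.33]), 'tilt', np.float64(17.68), 'F', array([-0.55, -0.18, -1.15]), 'Ty', np.float64(1.325), 'std', array([0.01, 0.02, 0.01, 0.  , 0.25, 0.46, 0.5 , 0.03]))
-0.001,-0.004,0.013,-0.019,-0.002,-0.003
0,-0.003,0.008,-0.011,-0,-0
-0,-0.003,0.008,-0.011,0,-0
0,-0.003,0.008,-0.011,-0,-0
0,-0.003,0.008,-0.011,0,-0
-0,-0.003,0.008,-0.011,0,0
0,-0.003,0.008,-0.011,0,-0
-0,-0.003,0.008,-0.011,-0,-0
0,-0.003,0.008,-0.011,0,0
-0,-0.003,0.008,-0.011,0,-0
0,-0.003,0.008,-0.011,-0,-0
0,-0.003,0.008,-0.011,-0,0
-0,-0.003,0.008,-0.011,0,-0
0,-0.003,0.008,-0.011,0,0
-0,-0.003,0.008,-0.011,0,-0
0,-0.003,0.008,-0.011,-0,0
-0,-0.003,0.008,-0.011,0,0
```

```bash
python3 -m creep '[0,-0.004,0.013,-0.018,0,0, 0,-0.003,0.008,-0.011,0,0, 0,-0.003,0.008,-0.011,0,0, 0,-0.003,0.008,-0.011,0,0, 0,0,0,0,0,0,0,0,0,0,0,0]'>/dev/null; python3 a.py
python3 - <<'E'
from h import *
w=[]
for n,t in [(4,9),(4,5),(5,0)]:
    a=plate_in_keeper(-.00715,.0333,t);w.append((a[0],a[1],n))
rows(w)
E
```

```text
('E', array([-7.190e+00, -1.000e-02,  3.311e+01]), 'tilt', np.float64(13.1), 'F', array([-0.15,  0.16, -1.7 ]), 'Ty', np.float64(0.91), 'std', array([0.02, 0.02, 0.06, 0.  , 0.39, 0.53, 0.57, 0.04]))
-0,-0.003,0.008,-0.011,-0,-0.001
-0,-0.003,0.008,-0.011,-0,-0.001
-0,-0.003,0.008,-0.011,-0,-0.001
-0,-0.003,0.008,-0.011,-0,-0.001
0,-0.003,0.008,-0.011,0,0
0,-0.003,0.008,-0.011,-0,-0
0,-0.003,0.008,-0.011,-0,0
0,-0.003,0.008,-0.011,-0,-0
-0,-0.003,0.008,-0.011,0,0
-0,-0.003,0.008,-0.011,-0,-0
0,-0.003,0.008,-0.011,0,-0
-0,-0.003,0.008,-0.011,-0,-0
-0,-0.003,0.008,-0.011,0,0
```

```bash
python3 -m creep '[0,-0.003,0.008,-0.011,0,0, 0,-0.003,0.008,-0.011,0,0, 0,-0.003,0.008,-0.011,0,0, 0,-0.003,0.008,-0.011,0,0, 0,0,0,0,0,0,0,0,0,0,0,0]'>/dev/null; python3 a.py
python3 - <<'E'
from h import *
a=plate_in_keeper(-.0072,.0333,0);rows([(a[0],a[1],9)])
E
```

```text
('E', array([-7.100e+00,  2.000e-02,  3.292e+01]), 'tilt', np.float64(9.14), 'F', array([-0.79, -0.04, -1.47]), 'Ty', np.float64(0.762), 'std', array([0.03, 0.01, 0.09, 0.01, 0.27, 0.31, 0.48, 0.05]))
-0,-0.002,0.008,-0.011,-0,-0
-0,-0.003,0.008,-0.011,-0,-0
-0,-0.003,0.008,-0.011,-0,-0
-0,-0.003,0.008,-0.011,-0,-0
-0,-0.003,0.008,-0.011,-0,-0
-0,-0.003,0.008,-0.011,-0,-0
-0,-0.003,0.008,-0.011,-0,-0
-0,-0.003,0.008,-0.011,-0,-0
-0,-0.003,0.008,-0.011,-0,-0
```

```bash
python3 -m creep '[0,-0.002,0.008,-0.011,0,0, 0,-0.003,0.008,-0.011,0,0, 0,-0.003,0.008,-0.011,0,0, 0,-0.003,0.008,-0.011,0,0, 0,0,0,0,0,0,0,0,0,0,0,0]'>/dev/null; python3 a.py
python3 - <<'E'
from h import *
a=plate_in_keeper(-.0072,.0325,0);rows([(a[0],a[1],5)])
E
```

```text
('E', array([-7.150e+00,  3.000e-02,  3.277e+01]), 'tilt', np.float64(5.18), 'F', array([-0.44, -0.05, -1.6 ]), 'Ty', np.float64(0.532), 'std', array([0.02, 0.02, 0.1 , 0.01, 0.59, 0.42, 0.66, 0.02]))
-0,-0.003,0.009,-0.012,-0,-0.001
-0,-0.003,0.009,-0.012,-0,-0.001
-0,-0.003,0.009,-0.012,-0,-0.001
-0,-0.003,0.009,-0.012,-0,-0.001
-0,-0.003,0.008,-0.012,-0,-0.001
```

```bash
python3 -m creep '[0,-0.003,0.009,-0.012,0,0, 0,-0.003,0.009,-0.012,0,0, 0,-0.003,0.009,-0.012,0,0, 0,-0.003,0.009,-0.011,0,0, 0,-0.003,0.008,-0.011,0,0, 0,0,0,0,0,0,0,0,0,0,0,0]'>/dev/null; python3 a.py
python3 - <<'E'
from h import *
a=plate_in_keeper(-.0075,.0307,0);rows([(a[0],a[1],1)])
E
```

```text
('E', array([-7.24e+00,  3.00e-02,  3.23e+01]), 'tilt', np.float64(-0.04), 'F', array([-0.65, -0.29, -1.61]), 'Ty', np.float64(0.272), 'std', array([0.03, 0.02, 0.12, 0.01, 0.6 , 0.3 , 0.47, 0.04]))
-0.002,0.002,0.011,0,-0.001,-0.003
```

```bash
python3 -m creep '[0,0.002,0.004,0,0,0, 0,0,0.004,0,0,0, 0,0,0,0,0,0,0,0,0,0,0,0]'>/dev/null; python3 a.py
python3 -m creep '[0,0,0.003,0,0,0, 0,0,0,0,0,0]'>/dev/null; python3 a.py
python3 -m creep '[0,0,0.003,0,0,0, 0,0,0,0,0,0]'>/dev/null; python3 a.py
```

```text
('E', array([-7.37,  0.06, 31.14]), 'tilt', np.float64(-0.05), 'F', array([-0.13, -0.08, -1.2 ]), 'Ty', np.float64(0.123), 'std', array([0.02, 0.01, 0.01, 0.  , 0.25, 0.39, 0.35, 0.03]))
('E', array([-7.4 ,  0.04, 30.66]), 'tilt', np.float64(-0.05), 'F', array([-0.5 ,  0.32, -1.32]), 'Ty', np.float64(0.063), 'std', array([0.02, 0.02, 0.01, 0.  , 0.56, 0.59, 0.58, 0.04]))
('E', array([-7.420e+00,  3.000e-02,  3.021e+01]), 'tilt', np.float64(-0.05), 'F', array([-0.34,  0.12, -1.28]), 'Ty', np.float64(0.062), 'std', array([0.02, 0.02, 0.01, 0.  , 0.5 , 0.42, 0.55, 0.02]))
```

```bash
python3 -m creep '[0,0,0.002,0,0,0, 0,0,0,0,0,0]'>/dev/null; python3 a.py
python3 -m creep '[0,0,0.002,0,0,0, 0,0,0,0,0,0]'>/dev/null; python3 a.py
```

```text
('E', array([-7.390e+00,  2.000e-02,  3.009e+01]), 'tilt', np.float64(-0.04), 'F', array([-1.39, -0.11,  1.79]), 'Ty', np.float64(0.485), 'std', array([0.02, 0.02, 0.01, 0.  , 0.36, 0.16, 0.71, 0.06]))
('E', array([-7.380e+00, -1.000e-02,  3.007e+01]), 'tilt', np.float64(-0.04), 'F', array([-2.8 ,  0.06,  6.04]), 'Ty', np.float64(1.013), 'std', array([0.02, 0.02, 0.01, 0.  , 0.46, 0.42, 0.58, 0.03]))
```

Seated with about 7 N. Release with a small opening, check, then retreat straight up.

```bash
python3 -m creep '[0,0,0,0,0,0,0,0,0,0,0,0,0,0,0,0,0,0,0,0,0,0,0,0,0,0,0,0,0,0,0,0,0,0,0,0]' 0.65 10
python3 -m creep '[0,0,-0.05,0,0,0, 0,0,-0.1,0,0,0, 0,0,-0.2,0,0,0, 0,0,-0.2,0,0,0, 0,0,-0.2,0,0,0, 0,0,-0.2,0,0,0, 0,0,-0.2,0,0,0, 0,0,0,0,0,0,0,0,0,0,0,0]'
python3 - <<'E'
from h import *
s=viewer.snapshot("wrist"); save("w5",s["color"])
for r in viewer.look_for("wrist","eye"): print(r["score"],r["point"],pix(s,r["point"]))
E
```

```text
t: 23.1
tcp_pos: [0.5649, 0.0244, 0.0555]
orientation: [0.756, -0.655, 0.0, 0.001]
contact_force: [-0.4, -0.2, -0.3]
opening: 0.0308
gripper_force: 0.0
t: 24.0
tcp_pos: [0.5652, 0.0248, 0.2292]
orientation: [0.756, -0.655, 0.001, -0.0]
contact_force: [0.2, 0.4, -0.1]
opening: 0.0309
gripper_force: 0.0
0.6 [0.5467, 0.017, 0.0333] [[339.13344128 209.99833161]]
0.51 [0.5192, 0.1468, 0.0033] [[343.30085146 311.77598967]]
```

View pics/w5.png

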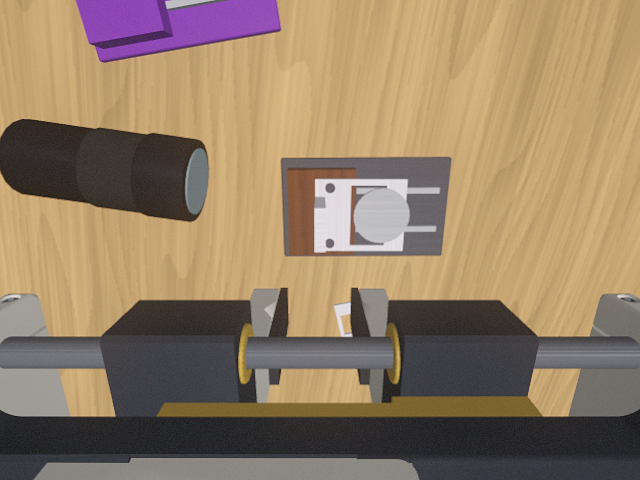

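The plate (360,215) lies on the seat, square to the keeper, with the head (382,215) over its nose rim and the gripper clear. Handing in.

```bash
python3 -c "
from h import *
print(workorder.hand_in())"
```

```text
the job is handed in; nothing more can be done
None
```

The plate is parked on the keeper and released: nose rim hooked under the stud head, lying flat on the wooden seat. I tipped it about 17.5° rather than 25° because of the elbow limit, and handed the job in at about 24 s; hand-in returned no verdict.

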